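# Jack up the shaker at its lift point and hold

### The arm

A 6-joint arm with a two-finger parallel gripper is mounted at the origin on a cart in front of the work surface, level with it; the furniture and walls round the work are solid. World frame = base frame: x ahead of the robot, y to its left, z up, the work surface at z = 0. Lengths are in mm, angles in rad, forces in N, time in s.
With the tool pointing down it reaches from about 275 to 750 mm from the base axis. Payload 10.2 kg.
Tool frame: the origin (TCP) lies at the very end of the fingers, on their centre line; the grasp point (between the pads) lies 19 mm behind it; x points along the fingers, z is the direction in which the jaws open and shut, and the axes are right-handed (so a half turn about x gives the same grasp; the last joint's range is limited). The gripper opens to 85 mm and grips with 20 to 120 N. Pads are 22 mm wide; open, the fingers measure 114 mm over their backs; the gripper's body (76 mm by 85 mm) begins 54 mm behind the grasp point. The pads swing forward as they close: fully open they stand 13 mm farther back than shut.
Start: joints at [-1.326, 0.313, 1.498, -0, 1.331, -0.223], TCP at [236.724, -468.607, 231.294] pointing down, gripper open.
Joint ranges: [-2.94, 2.94], [-0.97, 2.17], [0.19, 2.56], [-1.23, 4.37], [0.02, 3.11], [-2.88, 2.88]. Speed limits (rad/s): [2.39, 2.39, 3.01, 3.14, 3.14, 3.14].

### API

Orientations are given as a unit quaternion [w, x, y, z].
In Python, from rig import sense, vision, job gives the robot as it stands. The module is installed in compiled form; this text tells all that it offers.
- The arm moves only by the shell command python3 -m pendant 'ROWS' [FORCE]. ROWS is JSON, a list of rows, each a list of 7 numbers: the turn, a rotation vector about the tool's x, y, z in rad, then the shift along the tool's x, y, z in cm, then the opening, from 0 (shut) to 1 (fully open). A call has exactly 5 rows; each row is the pose to reach, as a shift and turn from the pose commanded when the call began, along the tool's axes at that moment; what a row does not reach only later rows make up. A row lasts 1/8 s, in which the tool goes at most 62.5 mm and 10.7 degrees, less where a joint would pass 70% of its speed; a pose out of reach is approached as far as the arm can. A call with a gripper value outside its range is refused whole. The fingers move at their own pace and stop on an object; FORCE is the grip in N (left out, the last holds). Time passes only in rows, so rows that repeat a pose let the fingers close, or fill a call up. It gives the time, the measured TCP pose, the force and the opening at its end, in the units of the state.
- sense(): the state, without advancing time (a new reading comes with each control period).
- vision.capture(name): name is "scene" or "side" or "wrist"; returns the picture (480x640x3 uint8, red, green, blue); there is no depth.
- vision.calibration(name): a dict with "K" (3x3 intrinsics, pixels), "extrinsics" (4x4, takes a point from camera to world coordinates). Camera axes: x right, y up, looking along -z (the intrinsics and any distortion apply to the point x, -y, -z); pixel columns grow to the right and rows downward; lengths in mm; the calibration is good to about 2 mm. The wrist camera is an equidistant fisheye: a pixel r from the principal point sees the ray r / f radians off the axis. A picture is of the moment at which its call begins: read the wrist's pose just before it. calibration takes no time and is no camera call; for the wrist camera it gives the pose at the moment of the call.
- job.finish_job(): hands the job in, once; it reports no verdict.
The state is a dict: "time_s": time; "joints": joint angles; "dq": joint speeds; "tau": joint torques, N m; "eef_pos": TCP position; "ee_rot": TCP orientation; "force": force on the tool from outside, world axes, zero at the start; "wrist_torque": the same for the moment, N m; "grip_width": opening from 0.0 (shut) to 1.0 (fully open).
Only numpy, scipy, OpenCV 4.12 (cv2) and the standard library are available. Lean on these libraries where they do the work, as an engineer would, in place of code of your own. Each camera call takes 0.05 s, during which the arm holds its last target.

### The job

Take the small steel lever jack out of the parts crate and stand it flat on the worktop with its roller saddle right under the marked lift point of the bench shaker's side rail. Then push the jack's handle paddle all the way down so that this side of the shaker rises, and finish while still holding the handle down, so that a colleague can change the feet. Do not shove the shaker out of its place and leave the bottles and the flask alone.

Things in the scene. Friction and masses are not known exactly. Their poses are not given: they have to be found in the camera images.
- jack: loose steel lever jack, 0.65 kg, upright in the crate. Origin: centre of underside below the pivot (pivot z = 38); +x to the toe with the saddle, -x to the handle paddle, z up. Base plate 4 mm thick, 56 wide, x = -85 to +98. In its middle an upright block 44 long (x), 36 wide (y), up to z = 92: grip it across the 36 mm width at z = 55 to 92. The lever passes through the block, along x
- lever (a joint): jack lever angle: 0 = handle paddle fully up, toe down (a light spring keeps it there); 0.32 rad = paddle fully down at a hard stop, saddle fully up. About 2 N at the paddle moves it unloaded, 5 to 11 N under the shaker's load; let go, the handle comes back up
- saddle (a point): centre of the roller saddle at the lever's toe: steel roller 16 mm in diameter, 30 long, crosswise to the jack. At lever 0 it is at jack x = +82, z = 17 (roller top z = 25); at lever 0.32 at x = +85, z = 44 (top z = 52). The base plate reaches 16 mm beyond it
- paddle (a point): middle of the top face of the handle paddle, a flat steel plate 36 x 44 x 8 mm at the lever's -x end, pushed down from above. At lever 0 it is at jack x = -119, z = 76, sloping 0.25 rad (outer end higher); at lever 0.32 it is at x = -125, z = 36, nearly level. It swings about the pivot (jack x = 0, z = 38)
- shaker: bench shaker, about 2 kg, loose, on four rubber feet 20 mm high: grey housing 180 x 170 mm, platform on top at z = 106 with flask clips up to z = 132. Origin: centre of its underside at foot level; +y points to the side with the lift rail, z up
- lift_point (a point): marked lift point, on the flat underside of the shaker's steel side rail (150 x 6 mm, standing out 38 mm from the +y side of the housing, underside 36 mm above the worktop). Marked by a round boss 22 mm wide on top of the rail, right above; 14 mm inside the rail's outer edge, at shaker x = +30, y = +109. Bring the jack in low, toe first, along the shaker's -y. Fully jacked: 52 mm high
- crate: fixed shallow grey parts crate, 300 (x) x 190 (y) x 45 mm high, walls and floor 5 mm; origin: centre of its underside. Besides the jack it holds a rubber pipette bulb, a small screw clamp, a wooden rod and a marker, all lower than 50 mm, which may be touched
- bottle_a: glass stoppered bottle 59 mm wide, 140 high, to be left alone; origin: centre of its underside
- bottle_b: second such bottle, to be left alone
- flask: conical flask with stopper, 75 mm wide, 114 high, to be left alone; origin: centre of its underside

How it is judged (in metres and radians):
On the way, in this order (a step that is already met when the one before it is completed fails the run):
1. the jack is lifted out of the crate (height (world z) of jack above 0.03 m), for 0.1 s.
2. the jack stands flat on the worktop, its saddle under the marked lift point (within 12 mm), handle still up, shaker not yet raised (horizontal distance between saddle and lift_point below 0.012 m and height (world z) of jack below 0.003 m and angle between jack's own z axis and vertical below 0.04 rad and value of joint lever below 0.08 rad and height (world z) of lift_point below 0.039 m), for 0.2 s.
At the end, for the whole second after the job is handed in: Fingers hold the handle down (lever over 0.28 rad, over 2 N); the jack stands flat, saddle within 15 mm of the lift point, carrying the shaker (over 3 N); lift point above 46 mm; shaker still, untouched by the robot, within 35 mm of its place (value of joint lever above 0.28 rad and height (world z) of lift_point above 0.046 m and horizontal distance between saddle and lift_point below 0.015 m and height (world z) of jack below 0.004 m and angle between jack's own z axis and vertical below 0.05 rad and contact force between jack and shaker above 3 N and contact force between the fingers and jack above 2 N and contact force between each of the arm, the fingers and shaker below 0.5 N and distance of shaker from where it was at the start of the episode below 0.035 m and linear speed of shaker below 0.03 m/s); the arm keeps its last pose, push and grip.
It fails at once if the shaker is shoved more than 40 mm from its place (distance of shaker from where it was at the start of the episode above 0.04 m).
It fails at once if a bottle or the flask is moved more than 20 mm or tipped (distance of any of bottle_a, bottle_b, flask from where it was at the start of the episode above 0.02 m or angle between any of bottle_a, bottle_b, flask's own z axis and vertical above 0.4 rad).
It also fails if it takes over 53 s, if anything falls off the work surface, if the arm or the gripper's body presses on something with over 40 N, if the wrist force passes 120 N, or if a joint passes its speed limit or range.

## Working session

There is one attempt and no reset: what is moved stays moved. The work goes in short steps, Python scripts to look and compute and a shell command to move; the robot and the scene stay as the last step left them, time stands still between calls to the robot, and variables do not carry over. Pictures are saved under pics/ and viewed, and the job is handed in when it is done.

```bash
mkdir -p pics
python3 - <<'E'
from rig import sense, vision, job
import cv2
print(sense())
for n in ("scene","side","wrist"):
    c=vision.calibration(n); print(n,c)
    cv2.imwrite(f"pics/{n}0.png",vision.capture(n)[:,:,::-1])
E
```

```text
{'time_s': 0.0, 'joints': array([-1.32639385e+00,  3.13486540e-01,  1.49842922e+00, -3.10369505e-05,
        1.33100358e+00, -2.23379524e-01]), 'dq': array([-0.00027384, -0.0007495 ,  0.00129903, -0.00049892,  0.00128818,
       -0.00047974]), 'tau': array([ 1.44183591e-04, -4.12269545e+01, -2.59738898e+01, -2.01124121e-04,
        4.18698110e-03,  1.08441009e-05]), 'eef_pos': array([ 236.65481074, -468.34948861,  230.71934047]), 'ee_rot': array([ 0.60192679,  0.37082206,  0.60261198, -0.37018096]), 'force': array([ 0.24759829, -0.61271105, -0.40964729]), 'wrist_torque': array([-0.05863808, -0.01335498, -0.01403189]), 'grip_width': 1.0000214890554135}
scene {'K': array([[449.81839004,   0.        , 317.18351273],
       [  0.        , 449.81839004, 245.58076192],
       [  0.        ,   0.        ,   1.        ]]), 'extrinsics': array([[-6.36083817e-01,  5.29665197e-01, -5.61116884e-01,
         4.40819101e+01],
       [-7.71567075e-01, -4.28084258e-01,  4.70561491e-01,
         5.32316094e+02],
       [ 9.03473922e-03,  7.32255862e-01,  6.80969696e-01,
         7.40911529e+02],
    
[... 427 characters left out ...]
+02],
       [-2.17964445e-02,  7.23148396e-01,  6.90348689e-01,
         7.59987043e+02],
       [ 0.00000000e+00,  0.00000000e+00,  0.00000000e+00,
         1.00000000e+00]])}
wrist {'K': array([[371.64829954,   0.        , 318.03561588],
       [  0.        , 371.64829954, 233.1725529 ],
       [  0.        ,   0.        ,   1.        ]]), 'extrinsics': array([[ 4.51756995e-01,  8.51999776e-01,  2.64597808e-01,
         3.03268838e+02],
       [-8.92139866e-01,  4.31909016e-01,  1.32442669e-01,
        -4.34178243e+02],
       [-1.44105418e-03, -2.95890155e-01,  9.55220885e-01,
         3.71990448e+02],
       [ 0.00000000e+00,  0.00000000e+00,  0.00000000e+00,
         1.00000000e+00]])}
```

View pics/scene0.png

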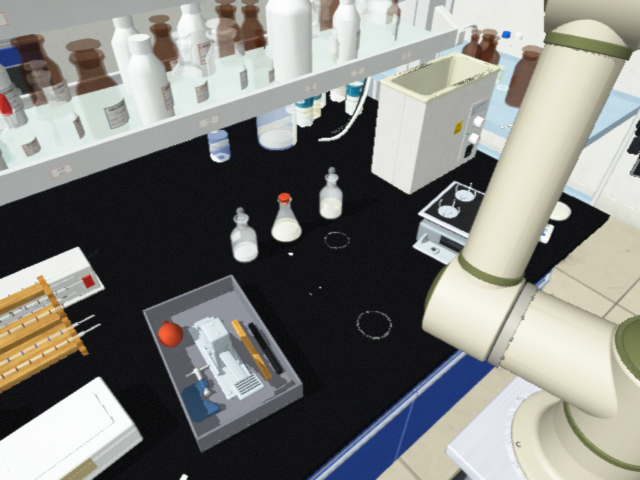

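View pics/side0.png

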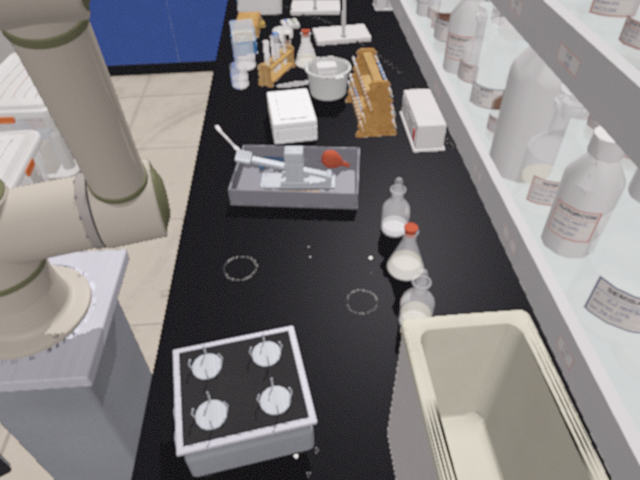

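View pics/wrist0.png

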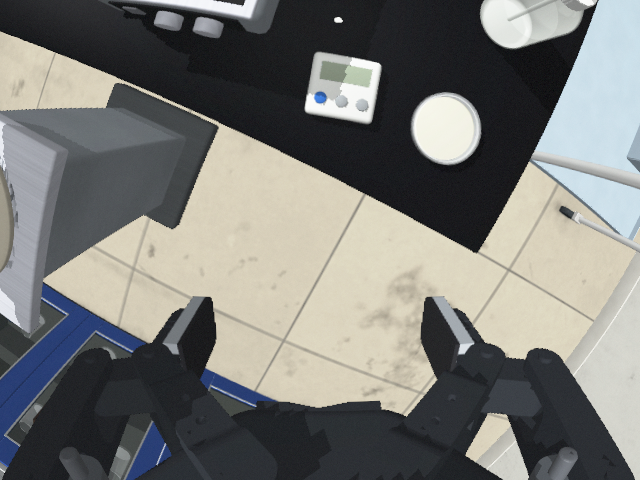

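The scene view shows the jack in the crate at about (222,355) with its handle at (245,385). The shaker is at about (470,220), and its rail boss at about (434,249). In the side view the jack is at (293,170) and the shaker at (240,390). I'll zoom in next.

```bash
cat > h.py <<'E'
import numpy as np, cv2
from scipy.optimize import least_squares
from scipy.spatial.transform import Rotation as R
def ray(c,px):
    K=c["K"];E=c["extrinsics"];u=(px[0]-K[0,2])/K[0,0];v=(px[1]-K[1,2])/K[1,1]
    if c.get("fish"):
        r=np.hypot(u,v); s=np.sin(r)/r if r>1e-9 else 1; d=np.array([u*s,-v*s,-np.cos(r)])
    else: d=np.array([u,-v,-1.])
    d=E[:3,:3]@d; return E[:3,3],d/np.linalg.norm(d)
def onz(c,px,z):
    o,d=ray(c,px); return o+d*(z-o[2])/d[2]
def tri(obs):
    A=np.zeros((3,3));b=np.zeros(3);L=[ray(c,p) for c,p in obs]
    for o,d in L:
        M=np.eye(3)-np.outer(d,d);A+=M;b+=M@o
    X=np.linalg.solve(A,b); return X,[np.linalg.norm((np.eye(3)-np.outer(d,d))@(X-o)) for o,d in L]
def proj(c,P):
    K=c["K"];E=c["extrinsics"];p=E[:3,:3].T@(np.asarray(P,float)-E[:3,3]);x,y,z=p[0],-p[1],-p[2]
    if c.get("fish"):
        r=np.hypot(x,y);t=np.arctan2(r,z);x,y=(x/r*t,y/r*t) if r>1e-9 else (0,0)
    else: x,y=x/z,y/z
    return np.array([K[0,0]*x+K[0,2],K[1,1]*y+K[1,2]])
def cam(n):
    from rig import vision
    c=dict(vision.calibration(n)); c["fish"]=(n=="wrist"); return c
def toolmove(s,target_pos,target_R):
    """s: dict eef_pos, ee_rot -> row (turn rotvec, shift cm) from current"""
    q=s["ee_rot"];R0=R.from_quat([q[1],q[2],q[3],q[0]])
    return (R0.inv()*target_R).as_rotvec(), R0.inv().apply(np.asarray(target_pos)-s["eef_pos"])/10
E
python3 - <<'E'
import cv2
def crop(src,x0,y0,x1,y1,out,k):
    im=cv2.imread(src)[y0:y1,x0:x1]; cv2.imwrite(out,cv2.resize(im,None,fx=k,fy=k,interpolation=cv2.INTER_CUBIC))
crop("pics/scene0.png",140,270,310,450,"pics/s_cr.png",3.3)
crop("pics/side0.png",215,120,375,220,"pics/d_cr.png",5)
crop("pics/scene0.png",400,170,560,280,"pics/s_sh.png",5)
crop("pics/side0.png",160,310,330,480,"pics/d_sh.png",3.5)
E
```

```text
(no output)
```

View pics/s_cr.png

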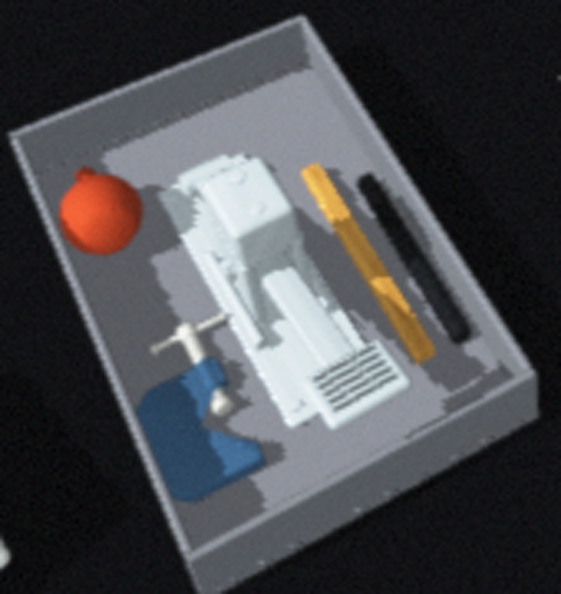

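View pics/d_cr.png

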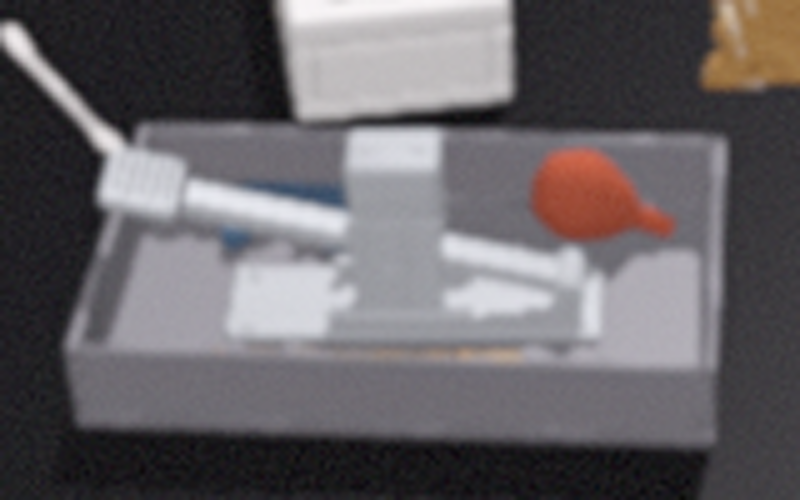

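View pics/s_sh.png

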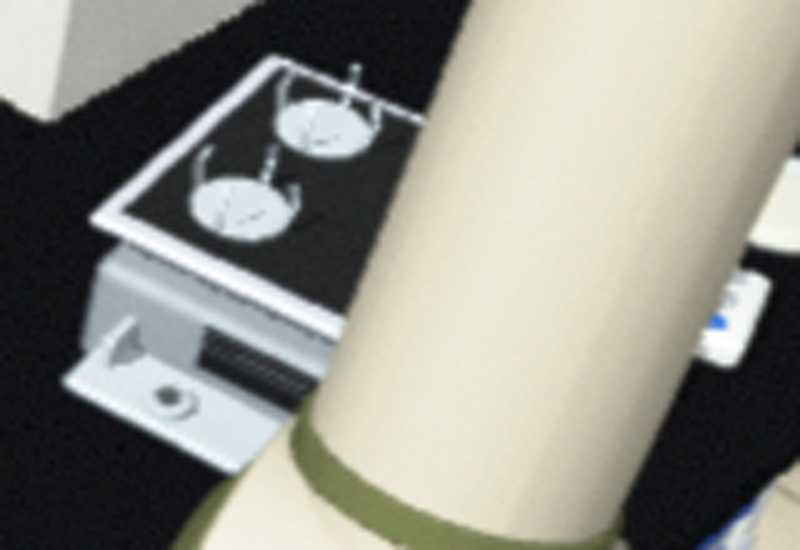

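View pics/d_sh.png

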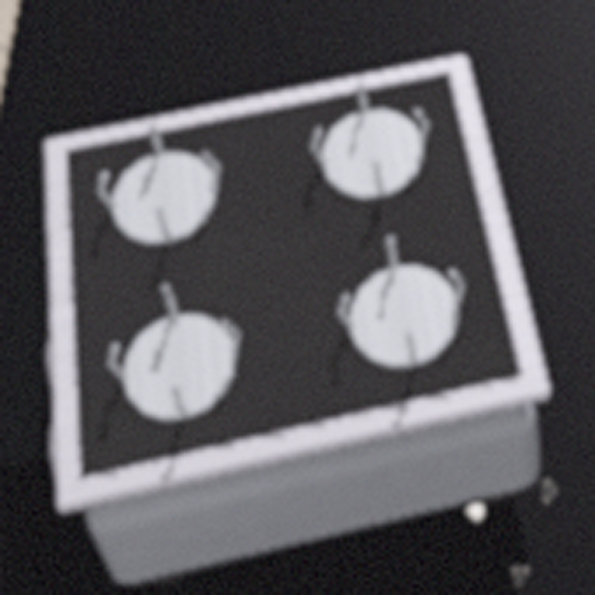

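```bash
cat > m1.py <<'E'
from h import *
s=cam("scene");d=cam("side")
S=lambda x,y:(140+x/3.3,270+y/3.3); D=lambda x,y:(215+x/5,120+y/5)
S2=lambda x,y:(400+x/5,170+y/5); D2=lambda x,y:(160+x/3.5,310+y/3.5)
np.set_printoptions(precision=1,suppress=True)
for n,a,b in [("blk+x-y",S(250,158),D(440,168)),("blk+x+y",S(200,187),D(440,130)),("blk-x-y",S(297,212),D(347,165)),("blk-x+y",S(233,245),D(350,128)),
 ("pad out-y",S(410,380),D(98,208)),("pad out+y",S(333,428),D(118,150)),("pad in+y",S(312,378),D(186,155)),("pad in-y",S(375,340),D(180,215)),
 ("crate -x-y",S(537,377),D(65,350)),("crate -x+y",S(192,555),D(140,125)),("crate +x+y",S(12,133),D(725,137)),("crate +x-y",S(305,18),D(717,360)),
 ("shk TR",S2(92,218),D2(467,57)),("shk BR",S2(275,57),D2(548,392))]:
    X,e=tri([(s,a),(d,b)]); print(n,X,np.array(e))
for c in [(45,140),(467,57),(548,392),(60,510)]: print("plat@106",onz(d,D2(*c),106))
print("boss@42..45",onz(s,S2(172,398),43))
print("rail corners top42", onz(s,S2(65,380),42), onz(s,S2(235,472),42))
for n,p in [("botA",(245,258)),("flask",(287,238)),("botB",(331,216))]: print(n,onz(s,p,0))
for n,p in [("botA",(396,232)),("flask",(405,275)),("botB",(415,318))]: print(n,onz(d,p,0))
for p in [(375,160),(430,320),(370,265),(402,455)]: print("box?",p,onz(d if p[1]>300 else s,p,0))
E
python3 m1.py
```

```text
blk+x-y [545.  348.3  93.9] [0.4 0.4]
blk+x+y [545.6 379.1  94.3] [1.2 1.2]
blk-x-y [499.6 348.5  96.3] [3.1 3.1]
blk-x+y [502.4 384.2  94.5] [1.7 1.7]
pad out-y [385.2 352.5  80.3] [1.5 1.5]
pad out+y [390.  396.4  81.6] [1.5 1.5]
pad in+y [421.5 390.1  79.8] [3. 3.]
pad in-y [421.  352.1  72.9] [0.7 0.7]
crate -x-y [366.6 291.2  43.4] [0.8 0.8]
crate -x+y [393.9 474.4  46.7] [0.1 0.1]
crate +x+y [689.7 434.7  45.2] [1.8 1.8]
crate +x-y [662.5 250.6  45.7] [3.5 3.5]
shk TR [ 509.8 -156.1  101.2] [0.7 0.7]
shk BR [ 537.  -322.5  102.3] [1.1 1.1]
plat@106 [ 324.  -190.1  106. ]
plat@106 [ 510.6 -159.4  106. ]
plat@106 [ 538.  -323.9  106. ]
plat@106 [ 353.7 -357.2  106. ]
boss@42..45 [ 442.  -147.9   43. ]
rail corners top42 [ 481.2 -120.1   42. ] [ 394.4 -133.4   42. ]
botA [728.  179.1   0. ]
flask [722.4  60.7   0. ]
botB [719.2 -79.6   0. ]
botA [739.6 162.6   0. ]
flask [735.6  32.9   0. ]
botB [734.1 -76.9   0. ]
box? (375, 160) [ 839.3 -360.3    0. ]
box? (430, 320) [760.9 -83.7   0. ]
box? (370, 265) [526.8 -32.8   0. ]
box? (402, 455) [ 663.6 -331.4    0. ]
```

```bash
cat > plan.py <<'E'
import sys
from h import *
from rig import sense
# usage: plan.py x y z jawyaw : row for pointing-down target, tool z at angle jawyaw
np.set_printoptions(precision=3,suppress=True)
s=sense(); q=s["ee_rot"];R0=R.from_quat([q[1],q[2],q[3],q[0]])
M=R0.as_matrix(); print("tool axes x,y,z:",M[:,0],M[:,1],M[:,2],"pos",s["eef_pos"],"t",s["time_s"],"jaw",np.arctan2(M[1,2],M[0,2]))
if len(sys.argv)>4:
    x,y,z,a=map(float,sys.argv[1:5])
    X=np.array([0,0,-1.]);Z=np.array([np.cos(a),np.sin(a),0]);Y=np.cross(Z,X)
    t,p=toolmove(s,[x,y,z],R.from_matrix(np.c_[X,Y,Z])); print("turn",t,"shift cm",p)
E
python3 plan.py 330 -300 231 -1.10
```

```text
tool axes x,y,z: [-0.     0.001 -1.   ] [0.893 0.451 0.   ] [ 0.451 -0.893 -0.001] pos [ 236.659 -468.426  230.861] t 0.15 jaw -1.10304349963354
turn [-0.003 -0.001 -0.   ] shift cm [  0.     15.925 -10.825]
```

```bash
python3 -m pendant '[[0,0,0,0,4,-2.7,1],[0,0,0,0,8,-5.4,1],[0,0,0,0,12,-8.1,1],[0,0,0,0,16,-10.8,1],[0,0,0,0,16,-10.8,1]]'
python3 - <<'E'
from h import *; from rig import vision
import json
c=cam("wrist");im=vision.capture("wrist");cv2.imwrite("pics/w1.png",im[:,:,::-1])
np.savez("w1.npz",**c)
print(proj(c,[443,-146,43]))
E
```

```text
time_s: 0.78
eef_pos: [331.8, -297.9, 231.4]
ee_rot: [0.603, 0.37, 0.603, -0.369]
force: [-0.4, -1.1, -0.4]
grip_width: 0.999
[223.66096012  23.37372625]
```

View pics/w1.png

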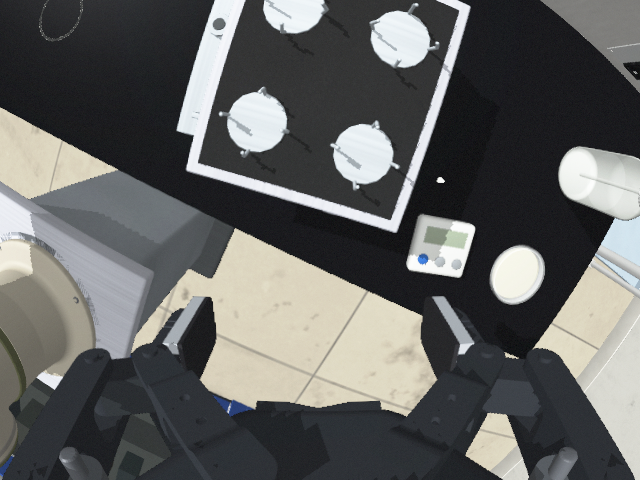

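Boss at (219,24), where I predicted (224,23). I'll move on for a second view.

```bash
python3 plan.py 400 -170 231 -1.10
```

```text
tool axes x,y,z: [ 0. -0. -1.] [ 0.892  0.453 -0.   ] [ 0.453 -0.892  0.   ] pos [ 331.25  -299.321  231.385] t 0.825 jaw -1.100741140877405
turn [-0.001  0.     0.   ] shift cm [ 0.035 11.987 -8.416]
```

```bash
python3 -m pendant '[[0,0,0,0,4,-2.8,1],[0,0,0,0,8,-5.6,1],[0,0,0,0,12,-8.4,1],[0,0,0,0,12,-8.4,1],[0,0,0,0,12,-8.4,1]]'
python3 - <<'E'
from h import *; from rig import vision
c=cam("wrist");im=vision.capture("wrist");cv2.imwrite("pics/w2.png",im[:,:,::-1])
np.savez("w2.npz",**c)
print(proj(c,[443,-146,43]))
cv2.imwrite("pics/scene1.png",vision.capture("scene")[:,:,::-1])
E
python3 plan.py 523 365 180 1.505
```

```text
time_s: 1.45
eef_pos: [399.8, -172.1, 231.2]
ee_rot: [0.602, 0.371, 0.602, -0.371]
force: [-0.6, 0.9, 0.1]
grip_width: 0.997
[314.52042345 149.09721314]
tool axes x,y,z: [-0. -0. -1.] [ 0.893  0.449 -0.   ] [ 0.449 -0.893  0.   ] pos [ 399.676 -172.272  231.208] t 1.55 jaw -1.1049937044433766
turn [-2.61 -0.    0.  ] shift cm [  5.112  35.151 -42.464]
```

View pics/w2.png

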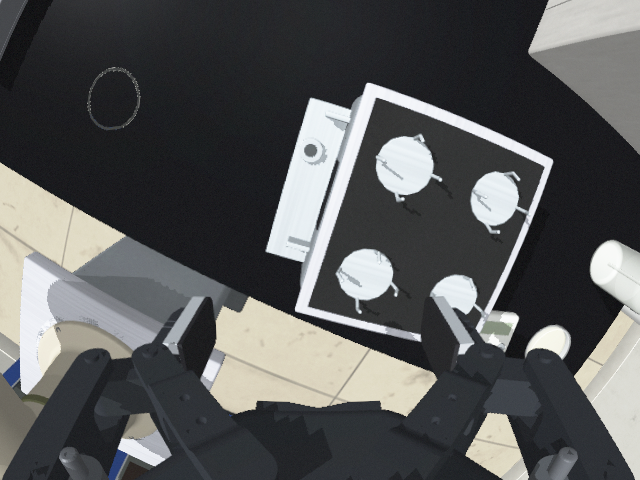

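View pics/scene1.png

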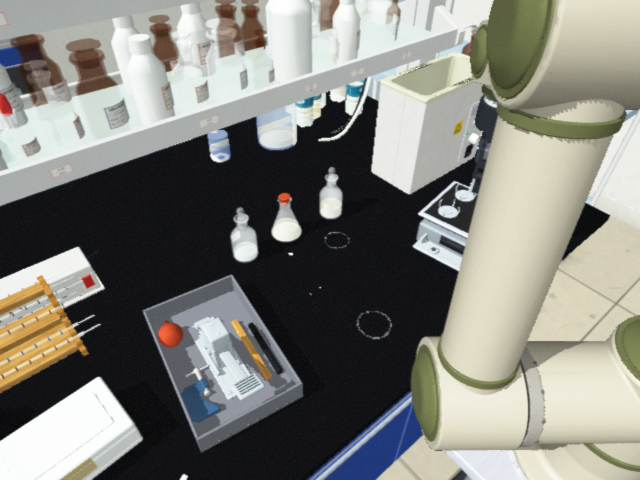

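Run:
```python
from h import *
np.set_printoptions(precision=1,suppress=True)
L=lambda f:{k:v for k,v in np.load(f).items()}
a=L("w1.npz");b=L("w2.npz");a["fish"]=b["fish"]=True
s=cam("scene")
print("boss w1w2",tri([(a,(219,24)),(b,(312,151))]))
print("boss 3",tri([(a,(219,24)),(b,(312,151)),(s,(400+172/5,170+398/5))]))
print("boss@44 w2",onz(b,(312,151),44),"w1",onz(a,(219,24),44))
A,B=onz(b,(311,98),42),onz(b,(266,251),42);print("rail ends",A,B,np.linalg.norm(A-B),np.arctan2(*(A-B)[[1,0]]))
P=[onz(b,p,106) for p in [(368,84),(552,160),(298,311)]];print(*P,np.arctan2(*(P[0]-P[2])[[1,0]]),np.arctan2(*(P[1]-P[0])[[1,0]])+np.pi/2)
```

```text
boss w1w2 (array([ 440.5, -144.5,   48.5]), [np.float64(0.43249549071188753), np.float64(0.43249549071181903)])
boss 3 (array([ 440.3, -144.2,   46.8]), [np.float64(0.5709010614611019), np.float64(0.6327741401692203), np.float64(0.4902862550191484)])
boss@44 w2 [ 440.6 -144.8   44. ] w1 [ 440.7 -142.6   44. ]
rail ends [ 482.2 -122.8   42. ] [ 336.7 -147.7   42. ] 147.58726963914435 0.16946606794593783
[ 506.8 -156.7  106. ] [ 535.7 -318.3  106. ] [ 325.9 -190.3  106. ] 0.18382168328920329 0.1771236261617939
```

```bash
python3 -m pendant '[[-0.186,0,0,0.3,2.5,-3.0,1],[-0.372,0,0,0.7,5,-6,1],[-0.558,0,0,1,7.5,-9,1],[-0.744,0,0,1.3,10,-12,1],[-0.93,0,0,1.7,12.5,-15,1]]'; python3 plan.py 523 365 195 1.505
```

```text
time_s: 2.17
eef_pos: [444.3, 19.3, 214.2]
ee_rot: [0.705, 0.06, 0.704, -0.06]
force: [0.7, -0.1, 0.4]
grip_width: 1.003
tool axes x,y,z: [ 0. -0. -1.] [ 0.168  0.986 -0.   ] [ 0.986 -0.168  0.   ] pos [444.329  19.304 214.247] t 2.175 jaw -0.1689259953375271
turn [-1.674  0.     0.   ] shift cm [ 1.919 35.401  1.943]
```

```bash
python3 -m pendant '[[-0.186,0,0,0.2,4,0.2,1],[-0.372,0,0,0.4,8,0.4,1],[-0.558,0,0,0.6,12,0.6,1],[-0.744,0,0,0.8,16,0.8,1],[-0.93,0,0,1,20,1,1]]'; python3 plan.py 523 365 195 1.505
```

```text
time_s: 2.8
eef_pos: [489.1, 214.6, 204.1]
ee_rot: [0.656, -0.263, 0.657, 0.263]
force: [0.1, -0.5, -0.3]
grip_width: 0.997
tool axes x,y,z: [ 0. -0. -1.] [-0.69   0.724 -0.   ] [ 0.724  0.69  -0.   ] pos [489.118 214.611 204.115] t 2.8 jaw 0.7612336853980827
turn [-0.744 -0.     0.   ] shift cm [ 0.909  8.551 12.827]
```

```bash
python3 -m pendant '[[-0.186,0,0,0.3,2.2,3.2,1],[-0.372,0,0,0.6,4.4,6.4,1],[-0.558,0,0,0.9,6.5,9.6,1],[-0.744,0,0,0.9,8.55,12.8,1],[-0.744,0,0,0.9,8.55,12.8,1]]'
python3 - <<'E'
from h import *; from rig import vision
c=cam("wrist");im=vision.capture("wrist");cv2.imwrite("pics/w3.png",im[:,:,::-1])
np.savez("w3.npz",**c)
print(proj(c,[523,365,97]))
E
python3 plan.py 523 365 61 1.505
```

```text
time_s: 3.42
eef_pos: [523.3, 365.1, 194.3]
ee_rot: [0.517, -0.483, 0.517, 0.483]
force: [-0.3, -0.0, -0.1]
grip_width: 0.999
[317.36799951 236.57570635]
tool axes x,y,z: [-0.001 -0.001 -1.   ] [-0.997  0.071  0.001] [ 0.071  0.997 -0.001] pos [523.246 363.975 194.537] t 3.475 jaw 1.4993845893443916
turn [-0.006 -0.001 -0.001] shift cm [13.354  0.023  0.109]
```

View pics/w3.png

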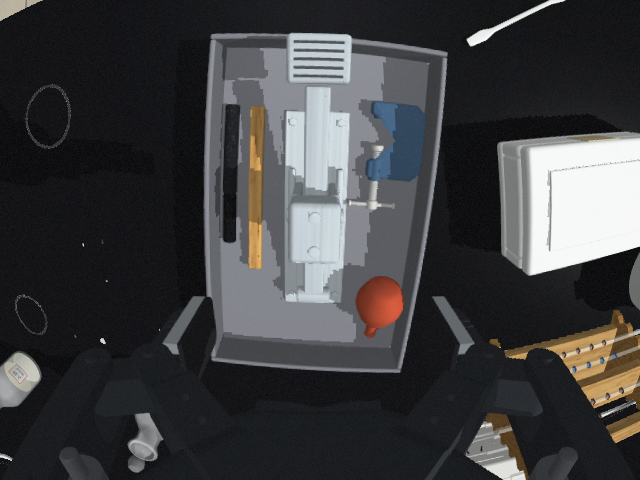

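Run:
```python
from h import *
np.set_printoptions(precision=1,suppress=True)
b={k:v for k,v in np.load("w3.npz").items()};b["fish"]=True
s=cam("scene");d=cam("side")
P=[onz(b,p,97) for p in [(294,197),(341,197),(339,262),(292,262)]];print(*P,np.mean(P,0))
S=lambda x,y:(140+x/3.3,270+y/3.3); D=lambda x,y:(215+x/5,120+y/5)
for n,w,a,c in [("-x-y",(294,197),S(297,212),D(347,165)),("-x+y",(341,197),S(233,245),D(350,128)),("+x+y",(339,262),S(200,187),D(440,130)),("+x-y",(292,262),S(250,158),D(440,168))]:
  print(n,*tri([(b,w),(s,a),(d,c)]))
q=[onz(b,p,z) for p,z in [((293,36),88),((348,38),88),((349,84),77),((288,81),77)]];print(*q,np.mean(q,0))
q2=[onz(b,p,9) for p in [(286,111),(349,111),(340,302),(284,302)]];print("base",*q2)
```

```text
[494.8 351.6  97. ] [496.9 382.3  97. ] [542.4 378.7  97. ] [540.2 346.3  97. ] [518.6 364.7  97. ]
-x-y [497.9 350.   96. ] [np.float64(3.2208697338639274), np.float64(2.661928537990457), np.float64(4.341805307557668)]
-x+y [500.6 383.5  94.8] [np.float64(3.316706542666238), np.float64(0.4539287127299948), np.float64(3.4615431646905823)]
+x+y [544.9 379.   94.1] [np.float64(1.2909186320416355), np.float64(0.5827608790627932), np.float64(1.8596665811975992)]
+x-y [543.7 347.3  94.1] [np.float64(2.6312546650543003), np.float64(1.2155523484282595), np.float64(1.6711979013107332)]
[387.8 358.2  88. ] [391.5 394.   88. ] [422.  393.4  77. ] [417.1 352.1  77. ] [404.6 374.4  82.5]
base [435.6 343.6   9. ] [439.3 398.    9. ] [620.4 380.7   9. ] [616.8 325.3   9. ]
```

Fit from the base, block and paddle: jack origin about (521,364), yaw about −0.095. I'll descend and grip.

```bash
python3 -m pendant '[[0.023,0,0,4,0.2,0,1],[0.023,0,0,8,0.2,0,1],[0.023,0,0,11.5,0.2,0,1],[0.023,0,0,13.4,0.2,0,1],[0.023,0,0,13.4,0.2,0,1]]' 60
python3 - <<'E'
from h import *; from rig import vision
im=vision.capture("wrist");cv2.imwrite("pics/w4.png",im[:,:,::-1])
E
python3 plan.py 521 364 60 1.476
```

```text
time_s: 4.1
eef_pos: [520.7, 363.8, 60.8]
ee_rot: [0.523, -0.476, 0.524, 0.476]
force: [-0.2, 0.3, -0.1]
grip_width: 1.004
tool axes x,y,z: [ 0.001  0.    -1.   ] [-0.996  0.094 -0.001] [0.094 0.996 0.   ] pos [521.219 364.322  62.112] t 4.15 jaw 1.4767625483765916
turn [0.001 0.    0.001] shift cm [ 0.211  0.019 -0.034]
```

View pics/w4.png

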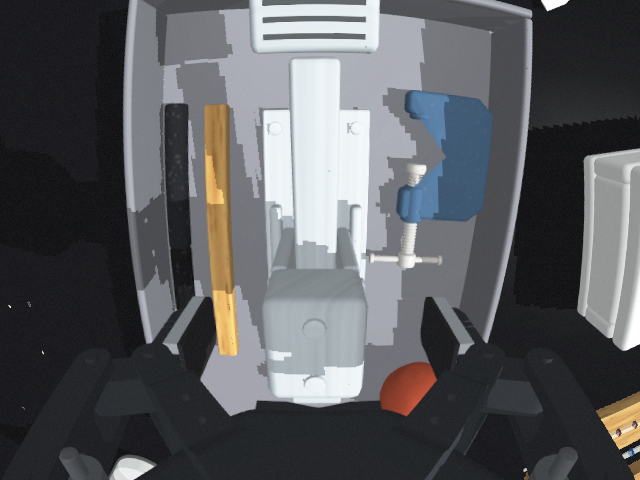

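The block is centred and square between the fingers, with its top at about (316,330). Closing.

```bash
python3 -m pendant '[[0,0,0,0,0,0,0.2],[0,0,0,0,0,0,0.2],[0,0,0,0,0,0,0.2],[0,0,0,0,0,0,0.2],[0,0,0,0,0,0,0.2]]' 80;python3 -m pendant '[[0,0,0,0,0,0,0.2],[0,0,0,-0.5,0,0,0.2],[0,0,0,-2,0,0,0.2],[0,0,0,-4,0,0,0.2],[0,0,0,-6,0,0,0.2]]' 80; python3 plan.py
```

```text
time_s: 4.78
eef_pos: [520.9, 364.6, 62.1]
ee_rot: [0.523, -0.476, 0.522, 0.476]
force: [-0.7, -3.6, 6.7]
grip_width: 0.407
time_s: 5.4
eef_pos: [520.4, 364.8, 122.3]
ee_rot: [0.523, -0.476, 0.523, 0.476]
force: [0.4, 0.9, -6.3]
grip_width: 0.413
tool axes x,y,z: [-0.  0. -1.] [-0.996  0.093  0.   ] [0.093 0.996 0.   ] pos [520.424 364.812 122.321] t 5.4 jaw 1.478077534321383
```

```bash
python3 plan.py 414 15 125 0.17
```

```text
tool axes x,y,z: [-0.  0. -1.] [-0.996  0.093  0.   ] [0.093 0.996 0.   ] pos [520.424 364.812 122.321] t 5.4 jaw 1.478077534321383
turn [ 1.308 -0.    -0.   ] shift cm [ -0.266   7.358 -35.816]
```

```bash
python3 -m pendant '[[0.1,0,0,-1,1,-3,0.2],[0.26,0,0,-1,2,-7,0.2],[0.43,0,0,-1,3.2,-12,0.2],[0.6,0,0,-1,4.2,-17,0.2],[0.77,0,0,-1,5,-22,0.2]]'; python3 plan.py 414 15 125 0.17
```

```text
time_s: 6.02
eef_pos: [449.8, 149.1, 132.0]
ee_rot: [0.664, -0.243, 0.664, 0.243]
force: [1.4, -0.7, -5.8]
grip_width: 0.41
tool axes x,y,z: [ 0.001  0.    -1.   ] [-0.646  0.763 -0.   ] [0.763 0.646 0.001] pos [449.792 149.071 131.99 ] t 6.025 jaw 0.7028405023364941
turn [0.533 0.001 0.   ] shift cm [  0.695  -7.916 -11.398]
```

```bash
python3 -m pendant '[[0.13,0,0,1,-2,-2.9,0.2],[0.27,0,0,2,-4,-5.8,0.2],[0.4,0,0,3,-6,-8.6,0.2],[0.533,0,0,4,-7.9,-11.4,0.2],[0.533,0,0,4,-7.9,-11.4,0.2]]'
python3 - <<'E'
from h import *; from rig import vision
for n in ("wrist","side","scene"):
    c=cam(n);np.savez(n+"5.npz",**c);cv2.imwrite(f"pics/{n}5.png",vision.capture(n)[:,:,::-1])
E
python3 plan.py 414 15 65 0.17
```

```text
time_s: 6.65
eef_pos: [414.8, 14.9, 91.5]
ee_rot: [0.704, -0.06, 0.705, 0.061]
force: [-0.5, 0.6, -5.5]
grip_width: 0.41
tool axes x,y,z: [ 0.001 -0.    -1.   ] [-0.175  0.985 -0.   ] [0.985 0.175 0.001] pos [415.645  16.53   91.902] t 6.8 jaw 0.17604772215898815
turn [0.006 0.001 0.   ] shift cm [ 2.69  -0.121 -0.192]
```

View pics/side5.png

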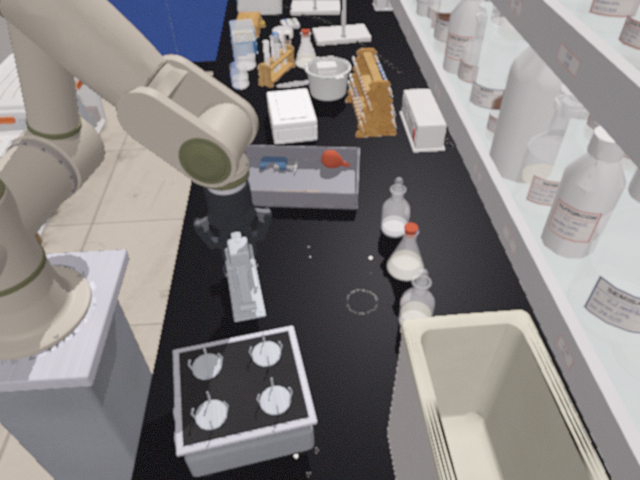

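View pics/wrist5.png

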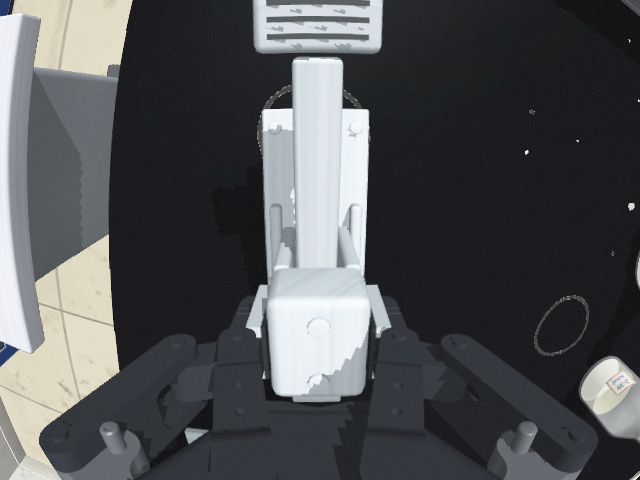

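View pics/scene5.png

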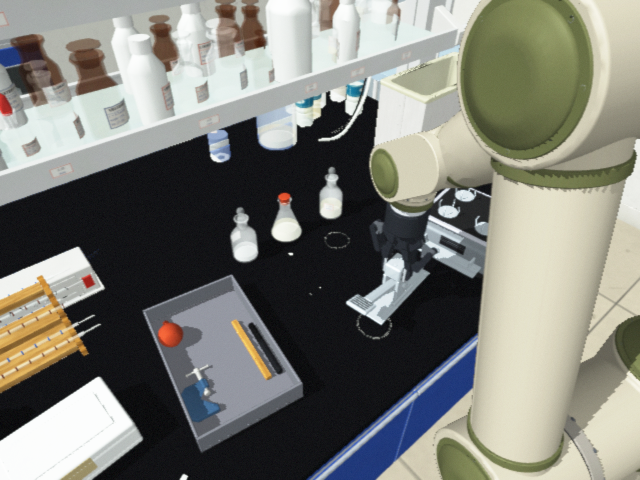

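Run:
```python
from h import *
im=cv2.imread("pics/side5.png")[220:330,190:300];cv2.imwrite("pics/side5c.png",cv2.resize(im,None,fx=5,fy=5,interpolation=cv2.INTER_CUBIC))
np.set_printoptions(precision=1,suppress=True)
b={k:v for k,v in np.load("wrist5.npz").items()};b["fish"]=True
q=[onz(b,p,38.8) for p in [(264,110),(369,110)]];print(q); m=np.mean(q,0)
j=np.array([.175,-.985]); print("origin", m[:2]+85*j, "yaw rear edge",np.arctan2(*(q[1]-q[0])[[1,0]]))
q=[onz(b,p,127) for p in [(270,270),(364,270)]];print("block rear",q, np.mean(q,0)[:2]+22*j)
```

```text
[array([372.3,  91.2,  38.8]), array([425.7, 100.5,  38.8])]
origin [413.9  12.1] yaw rear edge 0.1712458095380514
block rear [array([393.9,  43.1, 127. ]), array([422.6,  48.1, 127. ])] [412.1  23.9]
```

View pics/side5c.png

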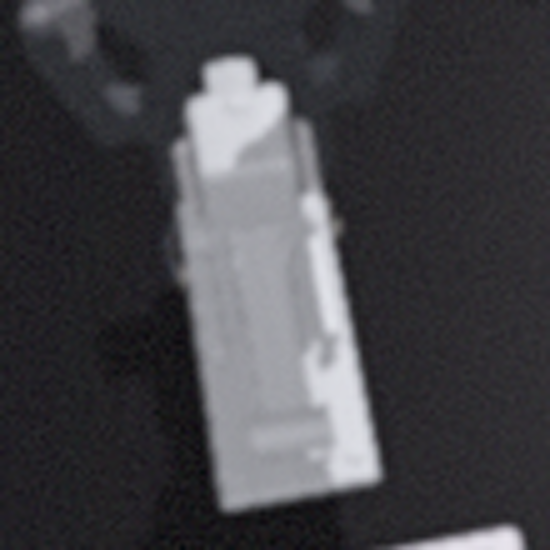

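Run:
```python
from h import *
np.set_printoptions(precision=1,suppress=True)
d=cam("side");C=lambda x,y:(190+x/5,220+y/5)
j=np.array([.172,-.985])
for z in (34.8,):
  q=[onz(d,C(*p),z) for p in [(222,512),(382,482)]]; m=np.mean(q,0);print(q,"origin",m[:2]-98*j)
r=onz(d,C(291,430),34.8+24);print("roller",r,"origin",r[:2]-82*j)
# shaker front corners check in current side picture
```

```text
[array([402.9, -87.9,  34.8]), array([459.9, -78.9,  34.8])] origin [414.5  13.1]
roller [429.7 -72.1  58.8] origin [415.6   8.7]
```

```bash
python3 -m pendant '[[0.003,0,0,1,0,0,0.2],[0.003,0,0,2,0,0,0.2],[0.003,0,0,2.8,0,0,0.2],[0.003,0,0,3.15,0,0,0.2],[0.003,0,0,3.15,0,0,0.2]]'; python3 plan.py 427.7 -61.4 60 0.172
```

```text
time_s: 7.42
eef_pos: [415.2, 16.2, 59.6]
ee_rot: [0.704, -0.061, 0.705, 0.061]
force: [0.7, -0.7, -6.3]
grip_width: 0.408
tool axes x,y,z: [-0.  0. -1.] [-0.171  0.985  0.   ] [ 0.985  0.171 -0.   ] pos [415.155  16.237  59.579] t 7.425 jaw 0.17204648472269402
turn [ 0. -0. -0.] shift cm [-0.044 -7.864 -0.093]
```

```bash
python3 -m pendant '[[0,0,0,0,-1.6,0,0.2],[0,0,0,0,-3.2,0,0.2],[0,0,0,0,-4.8,0,0.2],[0,0,0,0,-6.4,-0.1,0.2],[0,0,0,0,-7.2,-0.1,0.2]]'
python3 - <<'E'
from h import *; from rig import vision
for n in ("wrist","side","scene"):
    c=cam(n);np.savez(n+"6.npz",**c);cv2.imwrite(f"pics/{n}6.png",vision.capture(n)[:,:,::-1])
im=cv2.imread("pics/scene6.png")[170:320,330:530];cv2.imwrite("pics/scene6c.png",cv2.resize(im,None,fx=4,fy=4,interpolation=cv2.INTER_CUBIC))
im=cv2.imread("pics/side6.png")[230:400,160:330];cv2.imwrite("pics/side6c.png",cv2.resize(im,None,fx=3.5,fy=3.5,interpolation=cv2.INTER_CUBIC))
E
python3 plan.py 427.7 -61.4 60 0.172
```

```text
time_s: 8.05
eef_pos: [426.7, -56.1, 59.8]
ee_rot: [0.705, -0.06, 0.704, 0.06]
force: [-0.3, -1.1, -6.2]
grip_width: 0.415
tool axes x,y,z: [-0.  0. -1.] [-0.17   0.985  0.   ] [ 0.985  0.17  -0.   ] pos [426.473 -55.095  59.748] t 8.2 jaw 0.17131987496858037
turn [-0.001 -0.    -0.   ] shift cm [-0.025 -0.642  0.013]
```

View pics/scene6c.png

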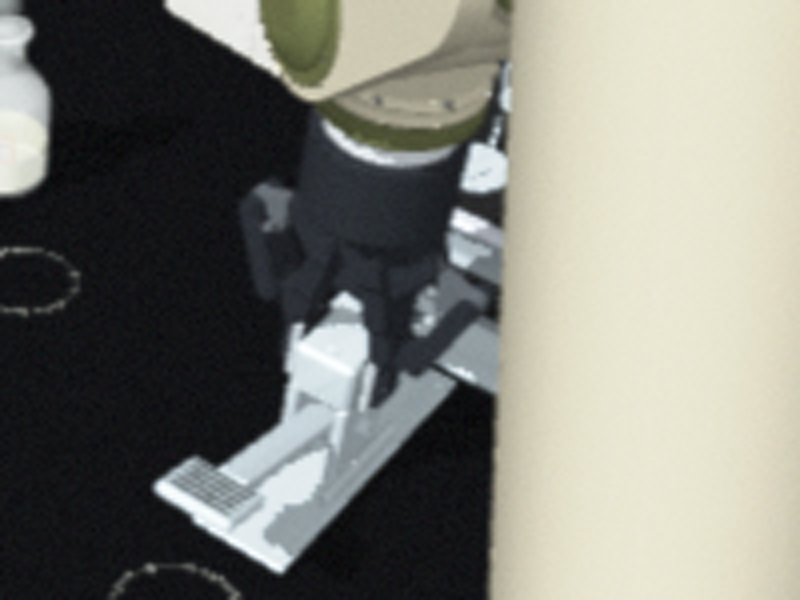

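View pics/side6c.png

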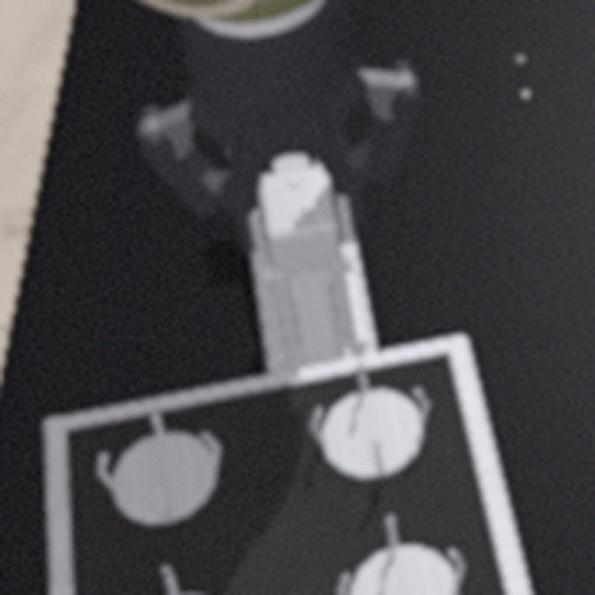

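View pics/wrist6.png

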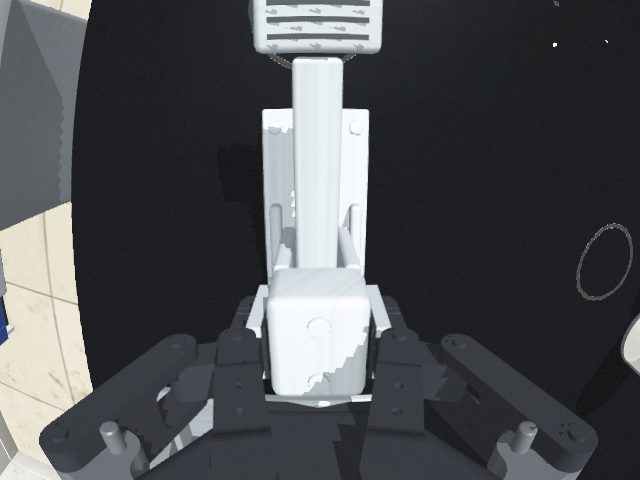

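Run:
```python
from h import *
np.set_printoptions(precision=1,suppress=True)
s=cam("scene");C=lambda x,y:(330+x/4,170+y/4)
j=np.array([.171,-.985]);l=np.array([.985,.171])
A=onz(s,C(283,574),3);print("rear -y' corner",A, "origin",A[:2]+85*j+28*l)
A=onz(s,C(456,383),3+4);print("edge pt",A,"perp dist from TCP line",(A[:2]-[426.5,-55.1])@l)
b={k:v for k,v in np.load("wrist6.npz").items()};b["fish"]=True
q=[onz(b,p,7) for p in [(263,110),(369,110)]];m=np.mean(q,0);print(q,m[:2]+85*j)
print("paddle pts",[onz(s,C(*p),z) for p,z in [((155,487),91),((230,525),91)]])
```

```text
rear -y' corner [383.2  19.2   3. ] origin [425.3 -59.8]
edge pt [ 413.5 -157.9    7. ] perp dist from TCP line -30.35739092553729
[array([383.7,  20.2,   7. ]), array([437.6,  29.5,   7. ])] [425.2 -58.9]
paddle pts [array([417.5,  89. ,  91. ]), array([378.4,  78.2,  91. ])]
```

```bash
python3 -m pendant '[[0,0,0,0,-0.2,0,0.2],[0,0,0,0,-0.43,0,0.2],[0,0,0,0.1,-0.43,0,0.2],[0,0,0,0.2,-0.43,0,0.2],[0,0,0,0.27,-0.43,0,0.2]]'; python3 plan.py
```

```text
time_s: 8.82
eef_pos: [427.2, -59.0, 57.1]
ee_rot: [0.704, -0.061, 0.705, 0.061]
force: [-4.3, 2.8, 4.9]
grip_width: 0.409
tool axes x,y,z: [-0.  0. -1.] [-0.171  0.985  0.   ] [ 0.985  0.171 -0.   ] pos [427.2   -59.015  57.075] t 8.825 jaw 0.17213281615958134
```

Touchdown: the force changed from −6.3 to +4.9 N. Releasing.

```bash
python3 -m pendant '[[0,0,0,0,0,0,0.42],[0,0,0,0,0,0,0.5],[0,0,0,0,0,0,0.8],[0,0,0,0,0,0,1],[0,0,0,0,0,0,1]]';  python3 -m pendant '[[0,0,0,-2,0,0,1],[0,0,0,-5,0,0,1],[0,0,0,-9,1,0,1],[0,0,0,-12,5,0,1],[0,0,0,-12,10,0,1]]'
python3 - <<'E'
from h import *; from rig import vision
for n in ("wrist","side","scene"):
    c=cam(n);np.savez(n+"7.npz",**c);cv2.imwrite(f"pics/{n}7.png",vision.capture(n)[:,:,::-1])
im=cv2.imread("pics/side7.png")[230:400,160:330];cv2.imwrite("pics/side7c.png",cv2.resize(im,None,fx=3.5,fy=3.5,interpolation=cv2.INTER_CUBIC))
E
python3 plan.py
```

```text
time_s: 9.45
eef_pos: [427.4, -59.2, 57.2]
ee_rot: [0.705, -0.061, 0.704, 0.061]
force: [0.3, -0.6, 0.4]
grip_width: 1.001
time_s: 10.07
eef_pos: [411.0, 39.9, 179.1]
ee_rot: [0.706, -0.061, 0.703, 0.06]
force: [0.1, 0.3, 0.5]
grip_width: 1.003
tool axes x,y,z: [ 0.001 -0.    -1.   ] [-0.174  0.985 -0.   ] [0.985 0.174 0.001] pos [409.812  40.744 177.32 ] t 10.225 jaw 0.17530055935798156
```

View pics/wrist7.png

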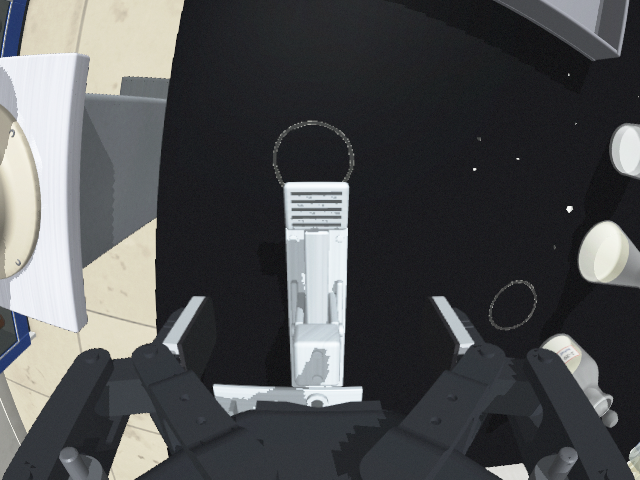

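View pics/side7c.png

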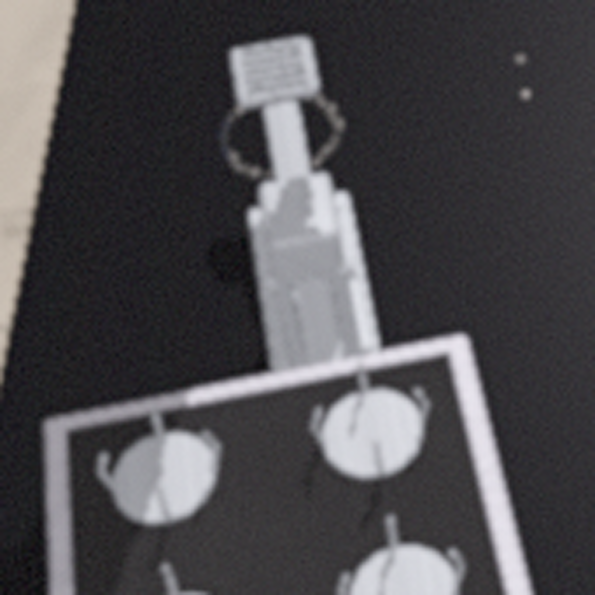

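View pics/scene7.png

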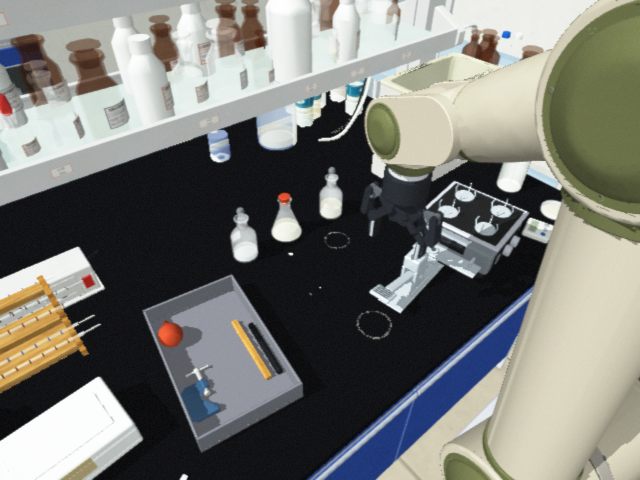

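Run:
```python
from h import *
np.set_printoptions(precision=1,suppress=True)
s=cam("scene");b={k:v for k,v in np.load("wrist7.npz").items()};b["fish"]=True
im=cv2.imread("pics/scene7.png")[190:320,350:520];cv2.imwrite("pics/scene7c.png",cv2.resize(im,None,fx=4.5,fy=4.5,interpolation=cv2.INTER_CUBIC))
j=np.array([.171,-.985])
q=[onz(b,p,4) for p in [(286,231),(347,231)]];m=np.mean(q,0);o=m[:2]+85*j;print(q,"origin",o,"saddle",o+82*j)
print("boss",onz(b,(317,400),47))
q=[onz(b,p,z) for p,z in [((285,183),86),((349,183),86),((348,229),71),((287,229),71)]];m=np.mean(q,0);print("pad",q,m,"origin",m[:2]+119*j)
q=[onz(b,p,92) for p in [(296,326),(342,326)]];print("blk rear",np.mean(q,0)[:2]+22*j)
for k,f in (("w6","wrist6"),):pass
```

```text
[array([386.3,  15.2,   4. ]), array([439.9,  24.3,   4. ])] origin [427.6 -64. ] saddle [ 441.6 -144.8]
boss [ 440.2 -136.4   47. ]
pad [array([383.5,  72.6,  86. ]), array([423.8,  79.5,  86. ]), array([431.1,  45.1,  71. ]), array([388.9,  37.9,  71. ])] [406.8  58.8  78.5] origin [427.2 -58.5]
blk rear [426.  -45.1]
```

View pics/scene7c.png

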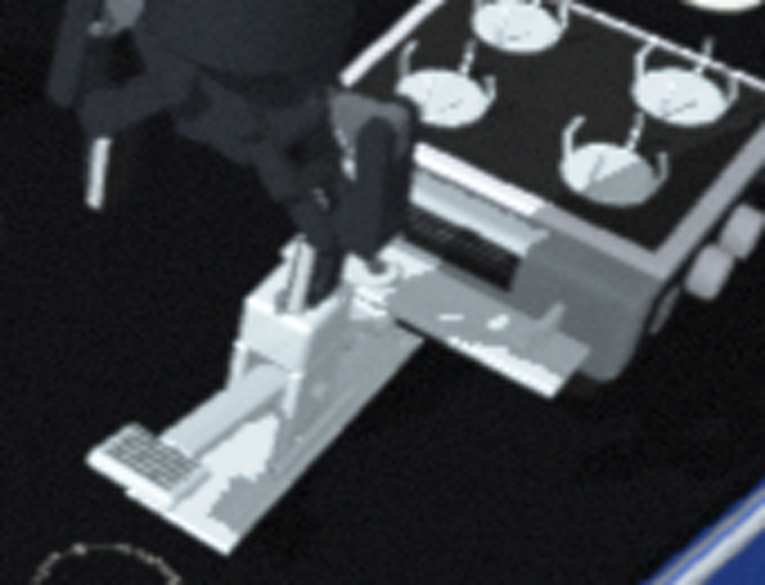

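The boss is partly hidden and the readings differ by several mm, so I'll move back for a clearer view before pumping.

```bash
python3 -m pendant '[[0,0,0,-2,0,-3,1],[0,0,0,-4,0,-6,1],[0,0,0,-6,0,-9,1],[0,0,0,-6,0,-9,1],[0,0,0,-6,0,-9,1]]'
python3 - <<'E'
from h import *; from rig import vision
for n in ("wrist","scene"):
    c=cam(n);np.savez(n+"8.npz",**c);cv2.imwrite(f"pics/{n}8.png",vision.capture(n)[:,:,::-1])
im=cv2.imread("pics/scene8.png")[190:320,350:520];cv2.imwrite("pics/scene8c.png",cv2.resize(im,None,fx=4.5,fy=4.5,interpolation=cv2.INTER_CUBIC))
E
python3 plan.py
```

```text
time_s: 10.85
eef_pos: [321.9, 23.5, 236.8]
ee_rot: [0.704, -0.06, 0.705, 0.06]
force: [0.9, -0.5, 0.0]
grip_width: 0.999
tool axes x,y,z: [-0.001  0.    -1.   ] [-0.171  0.985  0.001] [ 0.985  0.171 -0.001] pos [321.835  23.78  236.491] t 10.95 jaw 0.1717551985401994
```

View pics/wrist8.png

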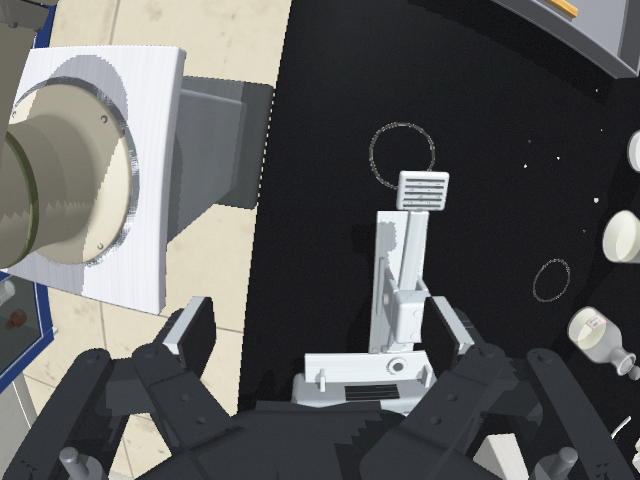

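View pics/scene8c.png

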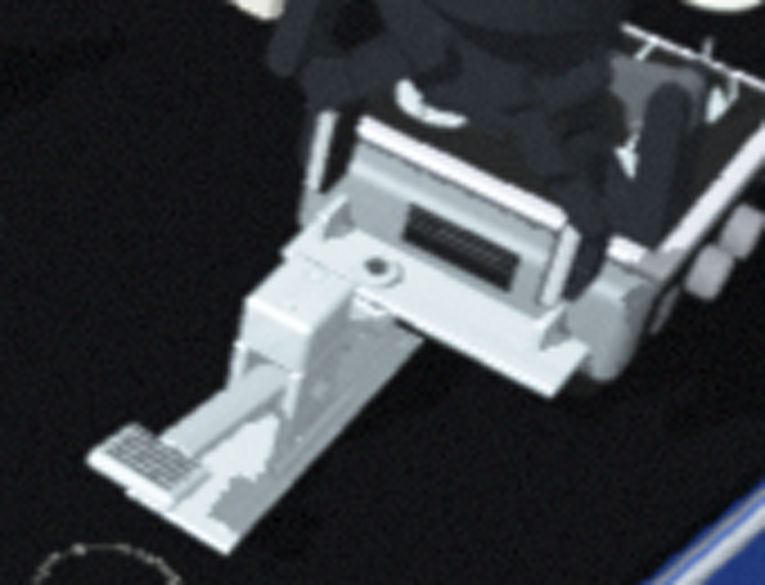

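Run:
```python
from h import *
np.set_printoptions(precision=1,suppress=True)
s=cam("scene");b={k:v for k,v in np.load("wrist8.npz").items()};b["fish"]=True
C=lambda x,y:(350+x/4.5,190+y/4.5)
j=np.array([.171,-.985]);l=np.array([.985,.171])
q=[onz(b,p,4) for p in [(378,211),(429,211)]];m=np.mean(q,0);o=m[:2]+85*j;print(q,"origin",o,"saddle",o+82*j)
print("boss w8@47",onz(b,(398,366),47),"@45",onz(b,(398,366),45))
print("boss sc",onz(s,C(379,266),47),"@45",onz(s,C(379,266),45),"tri",tri([(b,(398,366)),(s,C(379,266))]))
A=onz(s,C(230,554),0);o=A[:2]+85*j+28*l;print("scene corner",A,"origin",o,"saddle",o+82*j)
print("rail edge on axis w",onz(b,(400,353),42))
print("rail edge sc",onz(s,C(550,392),39))
w2={k:v for k,v in np.load("w2.npz").items()};w2["fish"]=True
print("tri w2,w8,s", tri([(w2,(312,151)),(b,(398,366)),(s,C(379,266))]))
```

```text
[array([385.5,  18.7,   4. ]), array([440.3,  28.8,   4. ])] origin [427.4 -60. ] saddle [ 441.4 -140.7]
boss w8@47 [ 440.8 -141.2   47. ] @45 [ 441.6 -142.6   45. ]
boss sc [ 441. -145.   47.] @45 [ 442.1 -146.9   45. ] tri (array([ 435.9, -134.4,   57.2]), [np.float64(0.9504253016283007), np.float64(0.9504253016282842)])
scene corner [384.8  15.7   0. ] origin [426.9 -63.2] saddle [ 440.9 -144. ]
rail edge on axis w [ 439.9 -126.5   42. ]
rail edge sc [ 337.4 -147.8   39. ]
tri w2,w8,s (array([ 441.1, -144.1,   46. ]), [np.float64(0.7000896674971288), np.float64(1.8388083138471532), np.float64(1.295959955481964)])
```

In both views the saddle sits within about 3 mm of the lift point. Next I'll shut the fingers over the paddle.

```bash
python3 plan.py 406.4 58.4 105 0.172; python3 -m pendant '[[0,0,0,3,2,2.6,0],[0,0,0,6,2,5.2,0],[0,0,0,9,2,7.4,0],[0,0,0,12,2,8.9,0],[0,0,0,13.1,2,8.9,0]]' 60; python3 -m pendant '[[0,0,0,0,0,0,0],[0,0,0,0,0,0,0],[0,0,0,0,0,0,0],[0,0,0,0,0,0,0],[0,0,0,0,0,0,0]]' 60; python3 plan.py 406.4 58.4 36 0.172;python3 - <<'E'
from h import *; from rig import vision
cv2.imwrite(f"pics/wrist9.png",vision.capture("wrist")[:,:,::-1])
E
```

```text
tool axes x,y,z: [-0.001  0.    -1.   ] [-0.171  0.985  0.001] [ 0.985  0.171 -0.001] pos [321.835  23.78  236.491] t 10.95 jaw 0.1717551985401994
turn [-0.    -0.001 -0.001] shift cm [13.139  1.957  8.941]
time_s: 11.58
eef_pos: [405.5, 59.1, 104.1]
ee_rot: [0.703, -0.061, 0.706, 0.061]
force: [0.1, 0.8, -0.2]
grip_width: -0.0
time_s: 12.2
eef_pos: [405.8, 58.9, 106.3]
ee_rot: [0.705, -0.061, 0.704, 0.061]
force: [-0.2, 0.1, 0.5]
grip_width: 0.004
tool axes x,y,z: [ 0. -0. -1.] [-0.171  0.985 -0.   ] [0.985 0.171 0.   ] pos [405.805  58.872 106.334] t 12.2 jaw 0.17200509021071417
turn [0. 0. 0.] shift cm [ 7.033 -0.056  0.047]
```

View pics/wrist9.png

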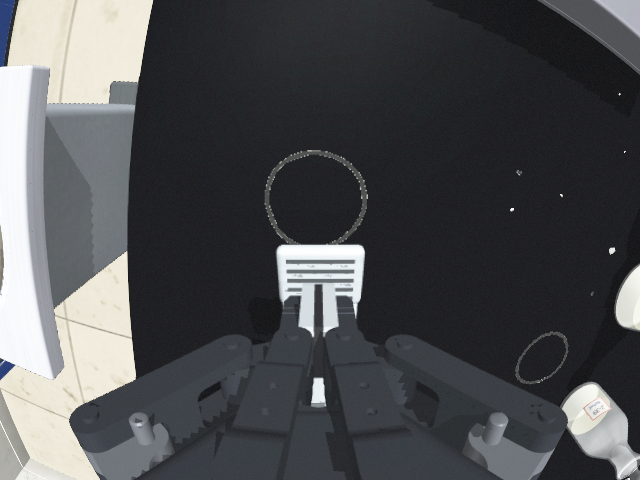

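The shut fingers are centred across the paddle (column 318). Pushing down slowly.

```bash
python3 -m pendant '[[0,0,0,1.5,0,0,0],[0,0,0,2.6,0,0,0],[0,0,0,3.2,0,0,0],[0,0,0,3.7,0.05,0,0],[0,0,0,4.1,0.1,0,0]]'; python3 -m pendant '[[0,0,0,0.3,0,0,0],[0,0,0,0.7,0.05,0,0],[0,0,0,1.1,0.1,0,0],[0,0,0,1.5,0.1,0,0],[0,0,0,1.8,0.1,0,0]]'; python3 plan.py
python3 - <<'E'
from h import *; from rig import vision
for n in ("scene","side"): cv2.imwrite(f"pics/{n}10.png",vision.capture(n)[:,:,::-1])
im=cv2.imread("pics/scene10.png")[190:320,350:520];cv2.imwrite("pics/scene10c.png",cv2.resize(im,None,fx=4.5,fy=4.5,interpolation=cv2.INTER_CUBIC))
E
```

```text
time_s: 12.88
eef_pos: [405.7, 60.0, 65.0]
ee_rot: [0.705, -0.061, 0.704, 0.061]
force: [-0.7, 1.1, 1.7]
grip_width: 0.003
time_s: 13.5
eef_pos: [405.5, 61.3, 47.2]
ee_rot: [0.705, -0.06, 0.704, 0.061]
force: [-1.4, 5.1, 7.2]
grip_width: -0.002
tool axes x,y,z: [ 0.     0.001 -1.   ] [-0.171  0.985  0.001] [0.985 0.171 0.001] pos [405.519  61.319  47.248] t 13.5 jaw 0.17171466136135363
```

View pics/scene10c.png

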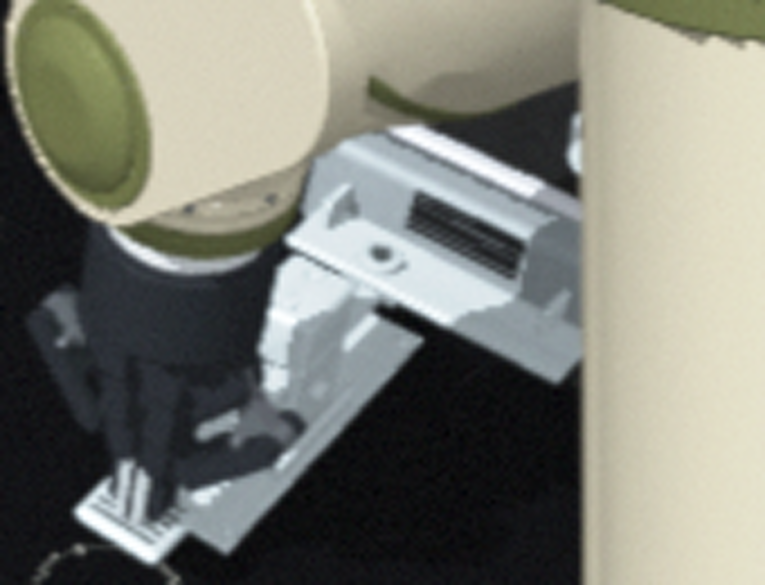

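```bash
python3 -m pendant '[[0,0,0,0.3,0.1,0,0],[0,0,0,0.6,0.15,0,0],[0,0,0,0.9,0.2,0,0],[0,0,0,1.1,0.2,0,0],[0,0,0,1.1,0.2,0,0]]'; python3 plan.py
```

```text
time_s: 14.22
eef_pos: [405.6, 62.2, 36.5]
ee_rot: [0.705, -0.061, 0.704, 0.06]
force: [-1.7, -4.9, 8.4]
grip_width: -0.002
tool axes x,y,z: [ 0.001 -0.001 -1.   ] [-0.172  0.985 -0.001] [0.985 0.172 0.001] pos [405.606  62.224  36.463] t 14.225 jaw 0.17252984594172327
```

```bash
python3 -m pendant '[[0,0,0,0.05,-0.05,0,0],[0,0,0,0.1,-0.05,0,0],[0,0,0,0.15,-0.05,0,0],[0,0,0,0.15,-0.05,0,0],[0,0,0,0.15,-0.05,0,0]]'; python3 plan.py
python3 - <<'E'
from h import *; from rig import vision
for n in ("scene","side"): cv2.imwrite(f"pics/{n}11.png",vision.capture(n)[:,:,::-1])
im=cv2.imread("pics/scene11.png")[190:320,350:520];cv2.imwrite("pics/scene11c.png",cv2.resize(im,None,fx=4.5,fy=4.5,interpolation=cv2.INTER_CUBIC))
E
```

```text
time_s: 14.85
eef_pos: [405.7, 62.1, 35.5]
ee_rot: [0.705, -0.061, 0.704, 0.061]
force: [-3.6, -0.3, 18.3]
grip_width: 0.001
tool axes x,y,z: [ 0.001 -0.001 -1.   ] [-0.171  0.985 -0.001] [0.985 0.171 0.001] pos [405.727  62.096  35.518] t 14.85 jaw 0.17232508961969306
```

View pics/scene11c.png

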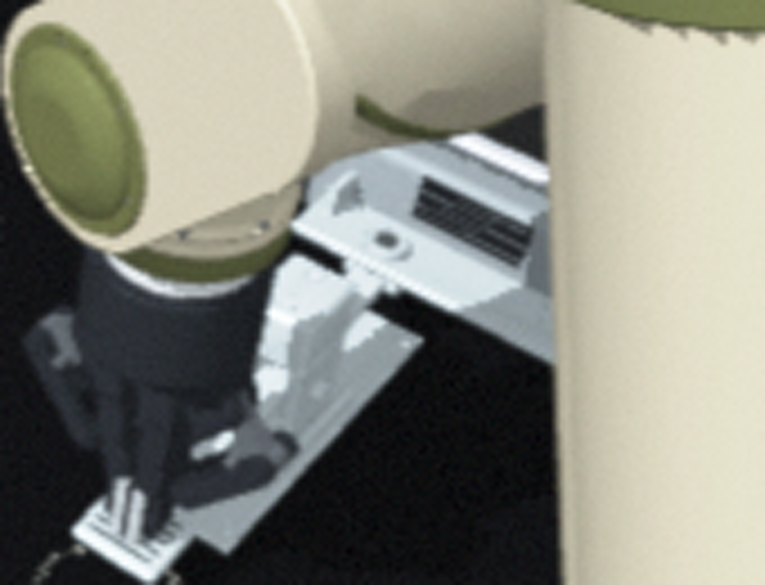

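View pics/side11.png

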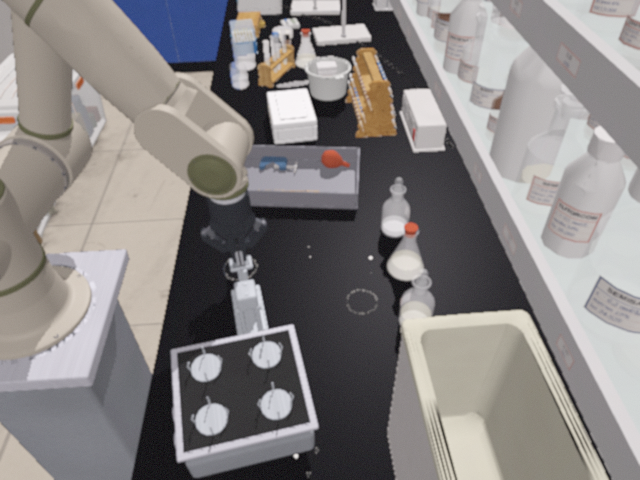

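The force rose from 8 to 18 N over 1 mm, so the lever is on its stop. I'll hold, check the raised boss, then hand in.

```bash
python3 -m pendant '[[0,0,0,0,0,0,0],[0,0,0,0,0,0,0],[0,0,0,0,0,0,0],[0,0,0,0,0,0,0],[0,0,0,0,0,0,0]]'
python3 - <<'E'
from h import *
np.set_printoptions(precision=1,suppress=True)
s=cam("scene");C=lambda x,y:(350+x/4.5,190+y/4.5)
for z in (57,60,62,64): print(z,onz(s,C(387,239),z))
# height if the boss stays on the vertical plane of the jack axis/at x ~442
o,d=ray(s,C(387,239)); 
for Y in (-146,-144,-142): print(Y,o+d*(Y-o[1])/d[1])
A=onz(s,C(230,553),0);j=np.array([.171,-.985]);l=np.array([.985,.171]);print("saddle up",A[:2]+170*j+28*l)
E
```

```text
time_s: 15.58
eef_pos: [405.7, 62.1, 35.5]
ee_rot: [0.705, -0.061, 0.704, 0.061]
force: [-4.3, -0.9, 18.2]
grip_width: 0.001
57 [ 445.6 -153.8   57. ]
60 [ 443.8 -150.8   60. ]
62 [ 442.6 -148.8   62. ]
64 [ 441.5 -146.8   64. ]
-146 [ 441.  -146.    64.8]
-144 [ 439.9 -144.    66.7]
-142 [ 438.7 -142.    68.7]
saddle up [ 441.8 -147.4]
```

```bash
python3 -c "
from rig import job,sense
job.finish_job(); s=sense(); print(s['time_s'],s['force'],s['eef_pos'])"
```

```text
the job is handed in; nothing more can be done
the job is handed in; nothing more can be done
```

I lifted the jack out of the crate and slid it in low, toe first, under the shaker's rail. I let go of it there, then pushed the handle paddle down to its stop with the fingers shut. I handed in at about 15.6 s, still holding the handle down; the hand-in gives no verdict, and I could read nothing after it.

**Last checks before handing in:**
- **Handle:** the push was steady at 18 N. It had jumped from 8 to 18 N in the last 1 mm, and the fingertips stood at z = 35.5 mm where the text gives 36 mm for fully down.
- **Position:** in the scene camera the saddle was at about (442, −147) and the raised boss at about (443, −149), so 2–3 mm apart.
- **Height:** the boss has clearly risen. Its position fits the full 52 mm jacked height, but one view alone cannot fix the height exactly.
- **Surroundings:** the jack's rear base corner had not moved since I let it go. The bottles, the flask and the shaker's place looked unchanged in the last side picture.

**Disagreements:** while the jack's placing was being checked, one wrist view with the boss half hidden put it about 8 mm off the other estimates. I took a clearer view, and the wrist and scene cameras then both had the saddle within about 3 mm of the lift point. The absolute positions from the two cameras still differed by up to 4 mm.

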